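# Clear the photo stand and raise its camera to the top stop

### The job

Clear the small photo stand for a reference shot of its empty stage: lift the steel can by its arched handle off the round stage and set it down gently, upright, on the cork mat beside the stand. Then squeeze the release button on the front of the camera head and pull the head straight up, past its first stop to the second one at the top. It sinks back when let go, so finish while still holding the camera head up there; leave the other things on the desk where they are.

Things in the scene. Friction and masses are not known exactly. Their poses are not given: they have to be found in the camera images.
- stand: Photo stand, fixed: grey base plate 160 (x) x 250 (y) x 12 mm, origin under its centre, x away from the robot, z up. Black round stage, 92 mm across, top at z = 22 mm, centred at y = -60 mm; square aluminium column (tube 30 mm, collars up to 44 mm, to z = 114 mm) at y = +85 mm, with the camera head on top (to z = 158 mm): carry the can over or round it. Stands left or right of the mat.
- stage (a point): Centre of the top face of the stand's round stage, where the can stands at first. Round the work: a fixed computer tower, 0.40 m high, at x 0.54 to 0.92 m, y 0.29 to 0.45 m, which an arm that waits at the left must pass in front of; and an upright monitor behind, from x = 0.85 m.
- head (a point): Centre of the camera head on the column, at button height, 138 mm above the desk at first; axes as the stand's. Black box 36 (x) x 42 (y) x 36 mm, a 2 mm plate on top, a lens stub to y = -31 mm. It only slides up and down. Pinch it from above, front to rear (along x): 42 mm over the button, 36 mm with it pressed in; 45 mm free before and behind.
- column (a joint): Height of the camera head (m): 0 down (start), 0.085 second stop, the hard upper end. With the button out a pin locks it at 0 and stops it going up at the first stop, 0.040; with the button pressed it passes freely, so keep it pressed all the way. Weighs about 3 N, no catch at the second stop: let go, it sinks to about 0.05.
- button (a joint): Release button in the head's front (-x) face: grey bar 28 mm wide (y), 18 mm high, centred on the head, 6 mm proud. Value (m): 0 out, 0.006 flush, 0.007 at most; it frees the column from 0.004 on. Springy: 1.5 N at first, 5 N when flush; a pinch of 15 N or more over front and rear faces presses it.
- can_center (a point): Centre of the steel can's body, 38 mm above its underside, z up. Open can, 72 mm across at the foot and 80 mm at the rim, 76 mm high, about 0.25 kg. Its arched handle stands up fixed over the rim, in the can's y-z plane, and does not swing.
- can_handle (a point): Centre of the black grip on the can's handle, 122 mm above the can's underside: a rounded bar 14 (x) x 44 (y) x 14 mm along the can's y. Free space of 39 mm between the bar and the rim. Pinch it along the can's x, from above.
- mat: Cork mat, fixed, 140 x 140 x 3 mm, origin at the centre of its underside; the can goes on its middle, so its centre is then 41 mm above the desk.
- sample_cup: Bystander: small plastic cup, 45 mm wide, 38 mm high, behind the stand.
- label_roll: Bystander: white paper roll, 61 mm wide, 40 mm high, behind the mat.
- reagent_bottle: Bystander: bottle with cap, 48 mm wide, 96 mm high, at the back, in front of the monitor.
- timer: Bystander: timer with a knob, 62 mm square, 43 mm high, at the back left.

How it is judged:
By the outcome, as a careful person would: the job done as asked, in the order asked, and still so for the second after the job is handed in, while the arm keeps its last pose, push and grip.
It also fails if it takes over 58 s, if anything falls off the work surface, if the arm or the gripper's body presses on something with over 40 N, if the wrist force passes 120 N, or if a joint passes its speed limit or range.

### The arm

A 7-joint arm with a two-finger parallel gripper is mounted at the origin on a cart in front of the work surface, level with it; the furniture and walls round the work are solid. World frame = base frame: x ahead of the robot, y to its left, z up, the work surface at z = 0. Lengths are in m, angles in rad, forces in N, time in s.
With the tool pointing down it reaches from about 0.425 to 0.875 m from the base axis. Payload 8.4 kg.
Tool frame: the origin (TCP) lies at the very end of the fingers, on their centre line; the grasp point (between the pads) lies 19 mm behind it; x points along the fingers, y is the direction in which the jaws open and shut, and the axes are right-handed (so a half turn about x gives the same grasp; the last joint's range is limited). The gripper opens to 85 mm and grips with 20 to 120 N. Pads are 22 mm wide; open, the fingers measure 114 mm over their backs; the gripper's body (76 mm by 85 mm) begins 54 mm behind the grasp point. The pads swing forward as they close: fully open they stand 13 mm farther back than shut.
Start: joints at [1.172, 0.333, 0.04, 1.465, -0.013, 1.343, -0.059], TCP at [0.192, -0.621, 0.231] pointing down, gripper open.
Joint ranges: [-2.58, 2.58], [-0.38, 2.09], [-1.3, 1.39], [0.25, 2.4], [-1.5, 4.64], [0.08, 2.09], [-2.65, 2.65]. Speed limits (rad/s): [2.22, 2.22, 2.79, 2.79, 3.14, 3.14, 3.14].

### API

Orientations are given as a rotation vector (axis times angle).
In Python, from plant import get_obs, snapshot, sign_off, find_in gives the robot as it stands. The module is installed in compiled form; this text tells all that it offers.
- The arm moves only by the tool jog_arm, never from a script. Its argument "commands" is a list of rows, each a list of 3 entries, a list of its own where there are three numbers: the shift along the tool's x, y, z in m, then the turn, a rotation vector about the tool's x, y, z in degrees, then the closure, from -1 (fully open) to 1 (shut), so that 0 is half open. A call has 1 to 5 rows; each row is the pose to reach, as a shift and turn from the pose measured when the call began, along the tool's axes at that moment; what a row does not reach only later rows make up. A row lasts 1/8 s, in which the tool goes at most 62.5 mm and 10.7 degrees, less where a joint would pass 70% of its speed; a pose out of reach is approached as far as the arm can. A call with a gripper value outside its range is refused whole. The fingers move at their own pace and stop on an object; "grip_force" is the grip in N (left out, the last holds). Time passes only in rows, so rows that repeat a pose let the fingers close. It gives the time, the measured TCP pose, the force and the opening at its end, in the units of the state.
- get_obs(): the state, without advancing time (a new reading comes with each control period).
- snapshot(name): name is "scene" or "top"; returns a dict with "pixels" (420x560x3 uint8, red, green, blue), "camera_matrix" (3x3 intrinsics, pixels), "k1" (the pictures are not rectified: a ray, as slopes to the right and down, at radius r is drawn at 1 + k1 r^2 times it, then the intrinsics apply), "R" (3x3) and "t" (3): a world point X has camera coordinates R X + t. Camera axes: x right, y down, z forward; pixel columns grow to the right and rows downward; lengths in m; the calibration is good to about 2 mm. A picture is of the moment at which its call begins. There is no depth.
- sign_off(): hands the job in, once; it reports no verdict.
Trained networks look in the newest picture that a camera, given by its name, has taken for a name from the list of things; names that differ only in an ending like _2 or _b are one class to them, and where a whole thing is asked for, a point or a joint stands for the part that bears it (a point fixed in the world has none). Each returns a list of dicts, best first, with "conf" (0 to 1); they miss things now and then, are a little off and sometimes report something else, mostly with a low value. They report only what shows in the picture. A call takes as long as a camera call.
- find_in(camera, target): "rect" ([left, top, right, bottom] as shares, 0 to 1, of the picture: columns of its width, rows of its height, round what is visible of it).
The state is a dict: "clock": time; "q": joint angles; "joint_vel": joint speeds; "tau": joint torques, N m; "tool_pos": TCP position; "ee_rot": TCP orientation; "contact_force": force on the tool from outside, world axes, zero at the start; "ft_torque": the same for the moment, N m; "gripper_width": opening from 0.0 (shut) to 1.0 (fully open).
Only numpy, scipy, OpenCV 4.12 (cv2) and the standard library are available. Lean on these libraries where they do the work, as an engineer would, in place of code of your own. Each camera call takes 0.05 s, during which the arm holds its last target.

## Working session

There is one attempt and no reset: what is moved stays moved. The work goes in short steps, Python scripts to look and compute and a tool call to move; the robot and the scene stay as the last step left them, time stands still between calls to the robot, and variables do not carry over. Pictures are saved under pics/ and viewed, and the job is handed in when it is done.

Besides the shell and the picture viewer there is one more tool, called after "Request:" as name(argument=value, ...) on one line, values as JSON. jog_arm: Moves the arm, as the interface text tells. Its arguments: {"type":"object","properties":{"commands":{"type":"array","items":{"type":"array"}},"grip_force":{"type":"number"}},"required":["commands"]}

```bash
mkdir -p pics; ls; cat > h.py <<'E'
import numpy as np, cv2
from plant import get_obs, snapshot, sign_off, find_in
from scipy.spatial.transform import Rotation as Rot
def save(s,n): cv2.imwrite('pics/'+n+'.png', s["pixels"][:,:,::-1])
def ray(s,u,v):
    K=s["camera_matrix"];k1=s["k1"]
    d=np.array([(u-K[0,2])/K[0,0],(v-K[1,2])/K[1,1]])
    p=d.copy()
    for _ in range(50): p=d/(1+k1*(p@p))
    R=np.array(s["R"]);t=np.array(s["t"])
    o=-R.T@t; w=R.T@np.array([p[0],p[1],1.]); return o,w
def atz(s,u,v,z):
    o,w=ray(s,u,v); return o+w*(z-o[2])/w[2]
def proj(s,X):
    K=s["camera_matrix"];c=np.array(s["R"])@np.array(X)+np.array(s["t"])
    p=c[:2]/c[2]; p=p*(1+s["k1"]*(p@p)); return np.array([K[0,0]*p[0]+K[0,2],K[1,1]*p[1]+K[1,2]])
def tool(o=None):
    o=o or get_obs(); return np.array(o["tool_pos"]),Rot.from_rotvec(o["ee_rot"])
E
python3 - <<'E'
from h import *
np.set_printoptions(precision=4,suppress=True)
o=get_obs(); print(o); print(tool(o)[1].as_matrix())
for c in ("scene","top"):
    s=snapshot(c); save(s,c+"0"); print(c,s["camera_matrix"],s["k1"],-np.array(s["R"]).T@s["t"])
    for n in ["stand","can_handle","can_center","head","button","mat","sample_cup","label_roll","reagent_bottle","timer"]:
        for d in find_in(c,n)[:2]:
            r=np.array(d["rect"])*[560,420,560,420]; print(c,n,r.round(1),round(d["conf"],2))
E
```

```text
pics
{'clock': 0.0, 'q': array([ 1.1718,  0.334 ,  0.0399,  1.4663, -0.0134,  1.3433, -0.0585]), 'joint_vel': array([-0.0005, -0.0009,  0.0008,  0.0013, -0.0007,  0.0009,  0.0011]), 'tau': array([ -0.0004, -65.8561,   1.365 , -40.5548,   0.0167,   0.0125,
        -0.    ]), 'tool_pos': array([ 0.1918, -0.6206,  0.2304]), 'ee_rot': array([ 2.0604,  0.313 , -2.0612]), 'contact_force': array([0.2445, 0.2342, 0.0238]), 'ft_torque': array([-0.0335,  0.0022,  0.026 ]), 'gripper_width': 0.9982578480837416}
[[-0.0006  0.2954 -0.9554]
 [ 0.0016 -0.9554 -0.2954]
 [-1.     -0.0017  0.0001]]
scene [[390.477    0.     277.0272]
 [  0.     390.477  210.0007]
 [  0.       0.       1.    ]] -0.07097268310639034 [0.0165 0.338  0.4576]
scene stand [182.7 220.9 329.2 330.1] 0.92
scene can_handle [261.9 215.8 300.3 285.4] 0.76
scene can_handle [258.6 206.4 281.8 238.7] 0.47
scene can_center [263.3 214.9 306.5 282.2] 0.55
scene head [196.3 221.1 227.1 251.4] 0.96
scene button [203.1 232.6 220.9 248.4] 0.59
scene mat [319.8 230.7 400.5 271.5] 0.81
scene sample_cup [243.  240.9 261.5 261.5] 0.87
scene label_roll [318.6 215.8 344.4 243.6] 0.83
scene reagent_bottle [260.5 205.3 278.6 241.5] 0.63
scene reagent_bottle [194.8 220.4 229.4 248.3] 0.63
scene timer [316.8 216.9 344.  242.4] 0.42
top [[481.8872   0.     270.7766]
 [  0.     481.8872 205.2926]
 [  0.       0.       1.    ]] -0.14518490036769247 [ 0.5534 -0.0732  1.111 ]
top stand [167.9 204.7 288.8 291.2] 0.96
top stand [241.3 185.7 259.6 203.5] 0.7
top can_handle [235.8 232.9 271.7 267.6] 0.72
top can_handle [316.3 214.3 381.9 278.4] 0.68
top can_center [231.4 230.4 272.8 271.3] 0.9
top head [169.  224.6 195.7 249.4] 0.55
top mat [319.1 214.2 378.8 278. ] 0.7
top sample_cup [243.6 184.3 257.6 205.3] 0.59
top label_roll [338.4 177.3 370.1 205.8] 0.8
top label_roll [170.1 225.4 194.8 250.6] 0.68
top reagent_bottle [272.6 158.5 296.5 184.2] 0.82
top timer [152.6 157.4 180.9 185.3] 0.62
```

```bash
python3 - <<'E'
import cv2
a=cv2.imread('pics/top0.png')[140:310,140:400]; cv2.imwrite('pics/topc.png',cv2.resize(a,None,fx=3,fy=3,interpolation=2))
a=cv2.imread('pics/scene0.png')[190:340,170:420]; cv2.imwrite('pics/scc.png',cv2.resize(a,None,fx=3,fy=3,interpolation=2))
E
```

```text
(no output)
```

View pics/topc.png

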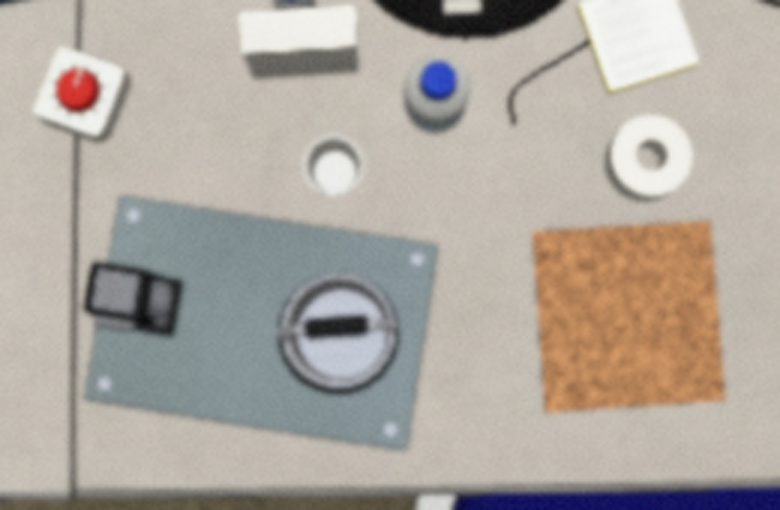

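View pics/scc.png

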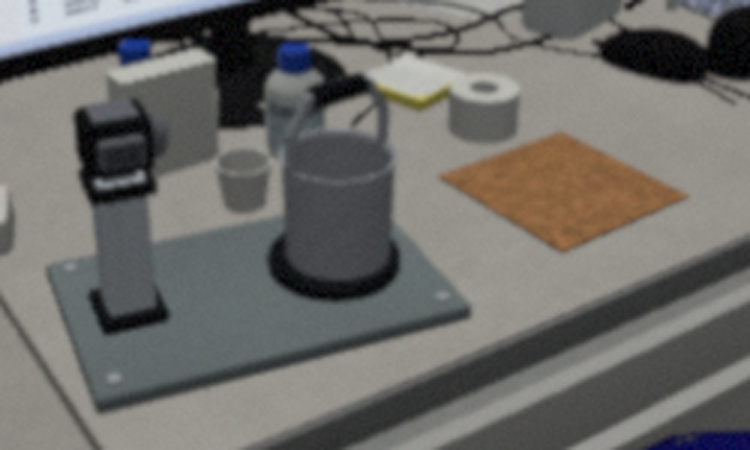

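View pics/scene0.png

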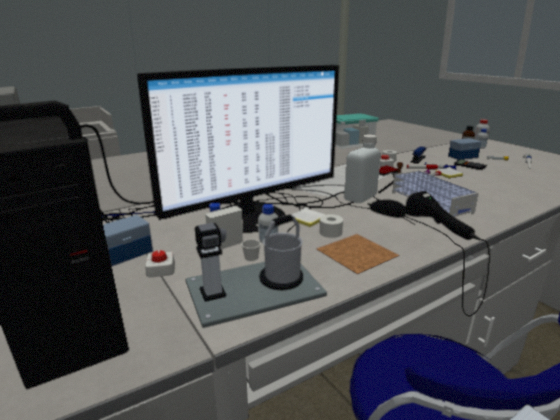

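The top view shows the stand rotated by about -8°. Its plate corners in the crop are (122,196), (437,243), (408,448) and (86,400). The handle bar is centred at (336,326), the mat corners are (533,231), (710,221), (724,401) and (546,411), and the head is on the left at about (120,292). The scene view confirms the button faces the robot.

```bash
cat > fit.py <<'E'
from h import *
from scipy.optimize import least_squares
np.set_printoptions(precision=4,suppress=True)
s=snapshot("top"); c=snapshot("scene")
T=lambda l:[(140+(x-1)/3,140+(y-1)/3) for x,y in l]
S=lambda l:[(170+(x-1)/3,190+(y-1)/3) for x,y in l]
def rect(pt,z,hx,hy,name):
    # order TL,TR,BR,BL in top = (+x,+y),(+x,-y),(-x,-y),(-x,+y)
    P=np.array([atz(s,u,v,z)[:2] for u,v in T(pt)])
    M=np.array([(hx,hy),(hx,-hy),(-hx,-hy),(-hx,hy)])
    f=lambda p:(M@np.array([[np.cos(p[2]),np.sin(p[2])],[-np.sin(p[2]),np.cos(p[2])]])+p[:2]-P).ravel()
    r=least_squares(f,[.55,0,0]); print(name,r.x,np.degrees(r.x[2]),"res",r.fun*1000); return r.x
st=rect([(122,196),(437,243),(408,448),(86,400)],.012,.08,.125,"stand")
mt=rect([(533,231),(710,221),(724,401),(546,411)],.003,.07,.07,"mat")
R=lambda a:np.array([[np.cos(a),-np.sin(a)],[np.sin(a),np.cos(a)]])
stage=st[:2]+R(st[2])@[0,-.06]; head=st[:2]+R(st[2])@[0,.085]
print("stage",stage,"head",head)
a=[atz(s,u,v,.129)[:2] for u,v in T([(304,328),(368,324),(336,326)])]
print("handle top",a, np.degrees(np.arctan2(*(a[0]-a[1])[::1])), "len",np.linalg.norm(a[0]-a[1]))
z=lambda p,o:(np.round(o(p),1))
def show(s,X,crop):
    u=proj(s,X); return (u-crop)*3+1
for n,X in [("stagec",[*stage,.022]),("head top",[*head,.158]),("handle",[*a[2],.129]),("handle122",[*a[2],.122])]:
    print(n,"top",show(s,X,(140,140)),"scene",show(c,X,(170,190)))
for sx,sy in [(1,1),(1,-1),(-1,-1),(-1,1)]:
    X=[*(head+R(st[2])@[.018*sx,.021*sy]),.157]; print("headcorner",show(s,X,(140,140)),show(c,X,(170,190)))
    X=[*(st[:2]+R(st[2])@[.08*sx,.125*sy]),.012]; print("platecorner",show(c,X,(170,190)))
E
python3 fit.py
```

```text
stand [ 0.6058  0.0241 -0.1599] -9.160716586522987 res [ 1.4026  2.4214  1.1084 -2.4153 -1.9844 -1.3857 -0.5266  1.3795]
mat [ 0.6065 -0.2565  0.0412] 2.3614992916786726 res [ 0.6264  0.5569  0.6074 -0.9284 -0.1043 -1.0296 -1.1295  1.4011]
stage [ 0.5962 -0.0351] head [0.6193 0.108 ]
handle top [array([ 0.5953, -0.0146]), array([ 0.5975, -0.058 ]), array([ 0.5964, -0.0363])] -2.8495151257475624 len 0.043496065778828155
stagec top [339.8674 332.3674] scene [337.7851 253.2999]
head top top [116.6537 291.7752] scene [115.7996 110.8257]
handle top [336. 326.] scene [339.097  112.4167]
handle122 top [336.3897 326.444 ] scene [339.0982 122.0822]
headcorner [ 90.6739 260.4799] [ 74.9391 106.555 ]
platecorner [ 48.1772 264.9764]
headcorner [152.3091 269.8188] [142.2409  95.032 ]
platecorner [373.569  194.7195]
headcorner [143.449  323.4693] [157.9456 118.2445]
platecorner [477.6621 305.2001]
headcorner [ 81.6084 313.9262] [ 87.9034 130.7686]
platecorner [101.1282 403.7026]
```

```bash
cat > ov.py <<'E'
from fit import *
im=[]
hx=lambda dx,dy,z,p,a:[*(np.array(p)+R(a)@[dx,dy]),z]
ha=[atz(s,u,v,.151)[:2] for u,v in T([(304,328),(368,324),(336,326)])]
hc=ha[2]; d=ha[0]-ha[1]; yaw=np.arctan2(-d[0],d[1]); print("HANDLE",hc,np.degrees(yaw),np.linalg.norm(d))
def box(p,a,x0,x1,y0,y1,z): return [hx(x,y,z,p,a) for x,y in((x0,y0),(x0,y1),(x1,y1),(x1,y0))]
circ=lambda p,r,z:[[p[0]+r*np.cos(t),p[1]+r*np.sin(t),z] for t in np.linspace(0,2*np.pi,40)]
polys=[(box(head,st[2],-.018,.018,-.021,.021,.157),(0,255,0)),(box(head,st[2],-.018,.018,-.021,.021,.12),(0,255,255)),
 (box(st[:2],st[2],-.08,.08,-.125,.125,.012),(0,255,0)),(box(mt[:2],mt[2],-.07,.07,-.07,.07,.003),(0,255,0)),
 (box(hc,yaw,-.007,.007,-.022,.022,.144),(0,0,255)),(circ(stage,.046,.022),(255,0,255)),(circ(hc,.04,.098),(255,255,0)),(circ(hc,.036,.022),(255,255,0))]
for cam,cr,nm in((s,(150,170,400,310),"ovt"),(c,(170,190,420,340),"ovs")):
    I=cv2.resize(cam["pixels"][cr[1]:cr[3],cr[0]:cr[2],::-1],None,fx=3,fy=3,interpolation=cv2.INTER_CUBIC)
    for P,col in polys:
        q=np.array([(proj(cam,X)-cr[:2])*3+1 for X in P]).round().astype(int); cv2.polylines(I,[q],True,col,1)
    cv2.imwrite(f"pics/{nm}.png",I)
E
python3 ov.py|tail -1
```

```text
HANDLE [ 0.5954 -0.0371] 2.84951512574756 0.04252161776775545
```

View pics/ovt.png

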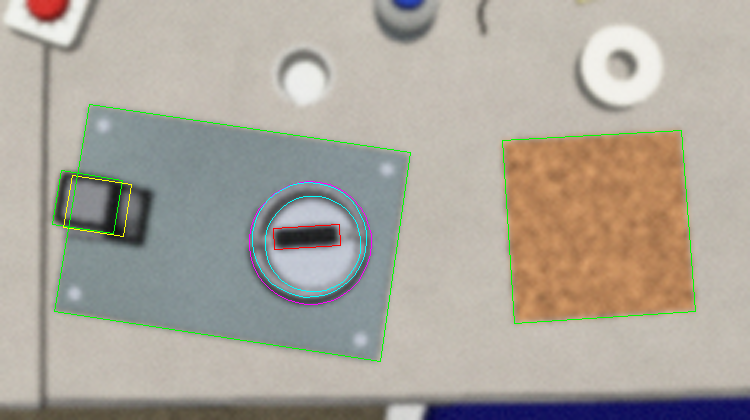

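View pics/ovs.png

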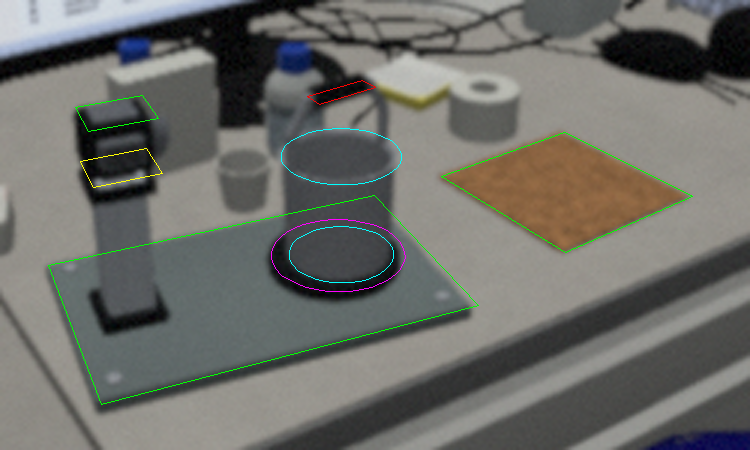

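```bash
cat > mv.py <<'E'
from h import *
def plan(xyz,yaw,n=5):
    """yaw = world angle (deg) of tool y axis, tool x straight down"""
    o=get_obs();p,R0=tool(o); a=np.radians(yaw)
    x=np.array([0,0,-1.]);y=np.array([np.cos(a),np.sin(a),0]);z=np.cross(x,y)
    dR=R0.inv()*Rot.from_matrix(np.stack([x,y,z],1)); r=np.degrees(dR.as_rotvec())
    d=R0.inv().apply(np.array(xyz)-p)
    print("clock %.2f"%o["clock"],"tcp",p.round(4),"q",np.round(o["q"],2),"F",np.round(o["contact_force"],1),"w %.3f"%o["gripper_width"])
    print("shift",d.round(4),"turn",r.round(1), "yaw now",np.degrees(np.arctan2(*R0.as_matrix()[[1,0],1])).round(2))
E
python3 -c "
from mv import *
plan([.595,-.037,.26],2.85)"
```

```text
clock 1.30 tcp [ 0.192  -0.621   0.2313] q [ 1.17  0.33  0.04  1.47 -0.01  1.34 -0.06] F [ 0.4 -0.8 -0. ] w 1.000
shift [-0.0287 -0.4389 -0.5575] turn [-75.7  -0.    0. ] yaw now -72.82
```

Request:
jog_arm(commands=[[[-0.01,-0.03,-0.038],[-5.5,0,0],-1],[[-0.02,-0.065,-0.08],[-11,0,0],-1],[[-0.03,-0.1,-0.125],[-17,0,0],-1],[[-0.03,-0.135,-0.17],[-23,0,0],-1],[[-0.03,-0.17,-0.215],[-29,0,0],-1]])

```text
clock: 1.92
tool_pos: [0.3481, -0.3935, 0.2617]
ee_rot: [1.744, 0.746, -1.744]
contact_force: [0.8, -1.4, 0.1]
gripper_width: 0.997
```

```bash
python3 -c "
from mv import *
plan([.595,-.037,.26],2.85)"
```

```text
clock 1.93 tcp [ 0.3481 -0.3935  0.2617] q [ 0.94  0.07 -0.18  1.71  0.01  1.35 -0.01] F [ 0.8 -1.4  0.1] w 0.997
shift [ 0.0016 -0.0673 -0.4284] turn [-46.5   0.   -0. ] yaw now -43.63
```

Request:
jog_arm(commands=[[[0,-0.009,-0.055],[-6,0,0],-1],[[0,-0.018,-0.11],[-12,0,0],-1],[[0,-0.026,-0.165],[-18,0,0],-1],[[0,-0.035,-0.22],[-24,0,0],-1],[[0,-0.043,-0.275],[-30,0,0],-1]])

```text
clock: 2.55
tool_pos: [0.5075, -0.1633, 0.262]
ee_rot: [1.38, 1.087, -1.379]
contact_force: [1.2, -0.5, 0.5]
gripper_width: 0.997
```

```bash
python3 -c "
from mv import *
plan([.595,-.037,.24],2.85)"
```

```text
clock 2.55 tcp [ 0.5075 -0.1633  0.262 ] q [ 0.65  0.11 -0.45  1.68  0.05  1.36 -0.05] F [ 1.2 -0.5  0.5] w 0.997
shift [ 0.022   0.0557 -0.1432] turn [-16.3   0.1  -0.1] yaw now -13.45
```

Request:
jog_arm(commands=[[[0,0.018,-0.05],[-6,0,0],-1],[[0,0.035,-0.09],[-11,0,0],-1],[[0.01,0.05,-0.125],[-15,0,0],-1],[[0.022,0.0557,-0.1432],[-16.3,0,0],-1],[[0.022,0.0557,-0.1432],[-16.3,0,0],-1]])

```text
clock: 3.18
tool_pos: [0.5945, -0.0361, 0.2386]
ee_rot: [1.171, 1.233, -1.173]
contact_force: [-0.2, -0.8, -0.2]
gripper_width: 0.996
```

```bash
python3 -c "
from mv import *
plan([.595,-.037,.125],2.85)
for c in('scene','top'):
    s=snapshot(c);r=(190,120,430,300) if c=='scene' else (140,140,400,310)
    cv2.imwrite(f'pics/a_{c}.png',cv2.resize(s['pixels'][r[1]:r[3],r[0]:r[2],::-1],None,fx=3,fy=3))
"
```

```text
clock 3.17 tcp [ 0.5945 -0.0361  0.2386] q [ 0.46  0.27 -0.57  1.57  0.15  1.35 -0.08] F [-0.2 -0.8 -0.2] w 0.996
shift [0.1136 0.0006 0.0008] turn [0.1 0.  0.1] yaw now 2.92
```

View pics/a_scene.png

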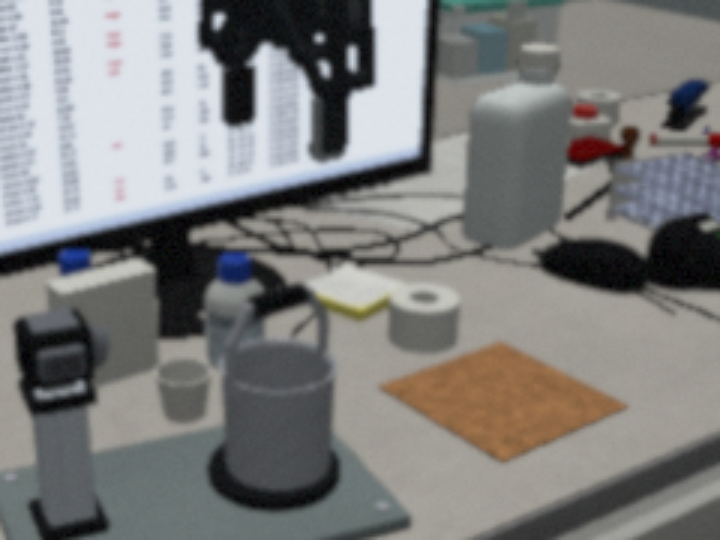

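View pics/a_top.png

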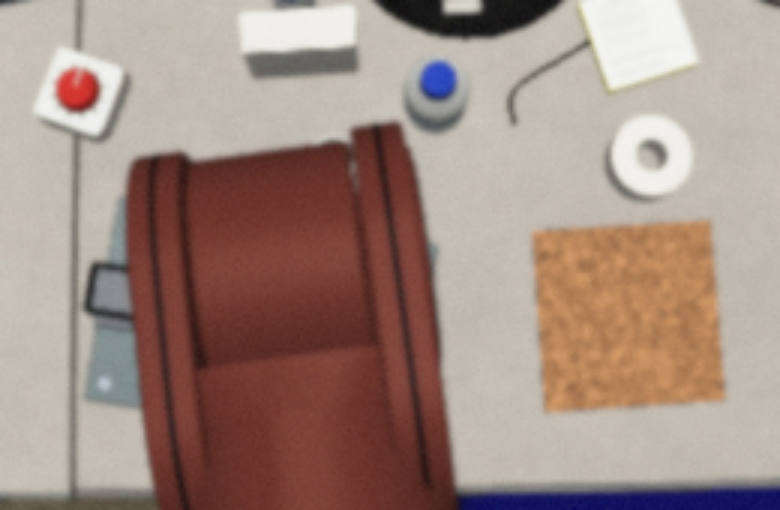

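The open fingers straddle the handle: in the scene crop they are at x of about 238 and 328, and the handle is at 278. Descending.

Request:
jog_arm(commands=[[[0.035,0,0.0005],[0,0,0],-1],[[0.07,0.0005,0.0008],[0,0,0],-1],[[0.1,0.0005,0.0008],[0,0,0],-1],[[0.1136,0.0006,0.0008],[0,0,0],-1],[[0.1136,0.0006,0.0008],[0,0,0],-1]])

```text
clock: 3.9
tool_pos: [0.5948, -0.0406, 0.1263]
ee_rot: [1.173, 1.229, -1.177]
contact_force: [0.4, 0.7, 0.8]
gripper_width: 1.002
```

```bash
python3 -c "
from mv import *
plan([.595,-.037,.125],2.85)
for c in('scene',):
    s=snapshot(c);r=(190,120,430,300) if c=='scene' else (140,140,400,310)
    cv2.imwrite(f'pics/b_{c}.png',cv2.resize(s['pixels'][r[1]:r[3],r[0]:r[2],::-1],None,fx=3,fy=3))
"
```

```text
clock 3.90 tcp [ 0.5948 -0.0406  0.1263] q [ 0.44  0.36 -0.55  1.7   0.2   1.14 -0.12] F [0.4 0.7 0.8] w 1.002
shift [ 0.0013  0.0003 -0.0035] turn [-0.2  0.1  0. ] yaw now 2.63
```

View pics/b_scene.png

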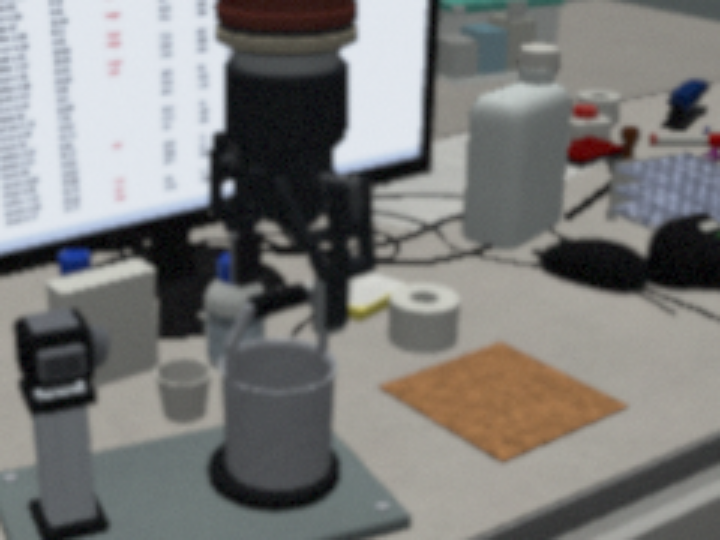

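Request:
jog_arm(commands=[[[0.0013,0.0003,-0.0035],[0,0,0],-1],[[0.0013,0.0003,-0.0035],[0,0,0],0],[[0.0013,0.0003,-0.0035],[0,0,0],0.5],[[0.0013,0.0003,-0.0035],[0,0,0],1],[[0.0013,0.0003,-0.0035],[0,0,0],1]], grip_force=35)

```text
clock: 4.58
tool_pos: [0.5958, -0.0368, 0.126]
ee_rot: [1.174, 1.228, -1.175]
contact_force: [2.5, -0.1, -1.3]
gripper_width: 0.157
```

Request:
jog_arm(commands=[[[0,0,0],[0,0,0],1],[[0,0,0],[0,0,0],1],[[0,0,0],[0,0,0],1]])

```text
clock: 4.95
tool_pos: [0.5957, -0.0368, 0.1259]
ee_rot: [1.174, 1.228, -1.175]
contact_force: [0.3, -1.0, -1.4]
gripper_width: 0.155
```

```bash
python3 -c "
from mv import *
plan([.595,-.037,.21],2.85)
for c in('scene',):
    s=snapshot(c);r=(190,120,430,300) if c=='scene' else (140,140,400,310)
    cv2.imwrite(f'pics/c_{c}.png',cv2.resize(s['pixels'][r[1]:r[3],r[0]:r[2],::-1],None,fx=3,fy=3))
"
```

```text
clock 4.95 tcp [ 0.5957 -0.0368  0.1259] q [ 0.44  0.36 -0.55  1.7   0.21  1.14 -0.13] F [ 0.3 -1.  -1.4] w 0.155
shift [-0.0841 -0.0006  0.0004] turn [-0.2  0.1 -0.1] yaw now 2.65
```

View pics/c_scene.png

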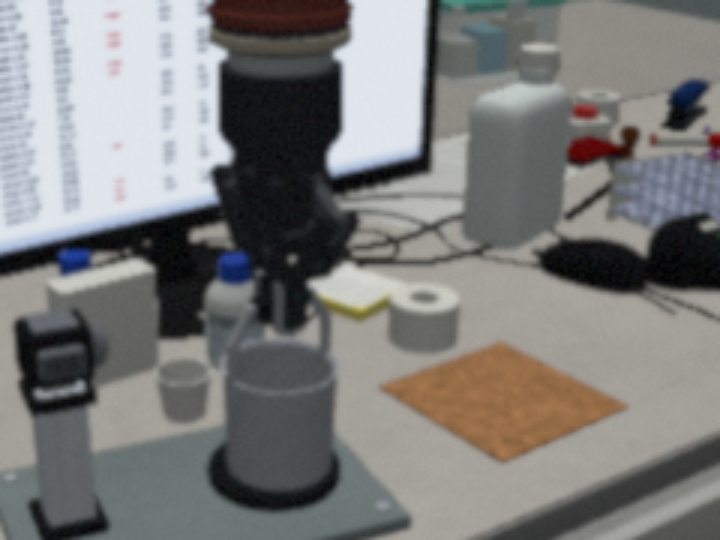

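Request:
jog_arm(commands=[[[-0.01,0,0],[0,0,0],1],[[-0.025,0,0],[0,0,0],1],[[-0.04,0,0],[0,0,0],1],[[-0.05,0,0],[0,0,0],1],[[-0.055,0,0],[0,0,0],1]])

```text
clock: 5.62
tool_pos: [0.5959, -0.0367, 0.1819]
ee_rot: [1.174, 1.227, -1.174]
contact_force: [0.0, -0.4, -2.6]
gripper_width: 0.157
```

```bash
python3 -c "
from mv import *
plan([.6065,-.2565,.18],2.85)
for c in('scene',):
    s=snapshot(c);r=(190,120,430,300) if c=='scene' else (140,140,400,310)
    cv2.imwrite(f'pics/d_{c}.png',cv2.resize(s['pixels'][r[1]:r[3],r[0]:r[2],::-1],None,fx=3,fy=3))
"
```

```text
clock 5.62 tcp [ 0.5959 -0.0367  0.1819] q [ 0.45  0.31 -0.56  1.64  0.17  1.24 -0.1 ] F [ 0.  -0.4 -2.6] w 0.157
shift [0.0025 0.0004 0.2201] turn [-0.2  0.2 -0.1] yaw now 2.65
```

View pics/d_scene.png

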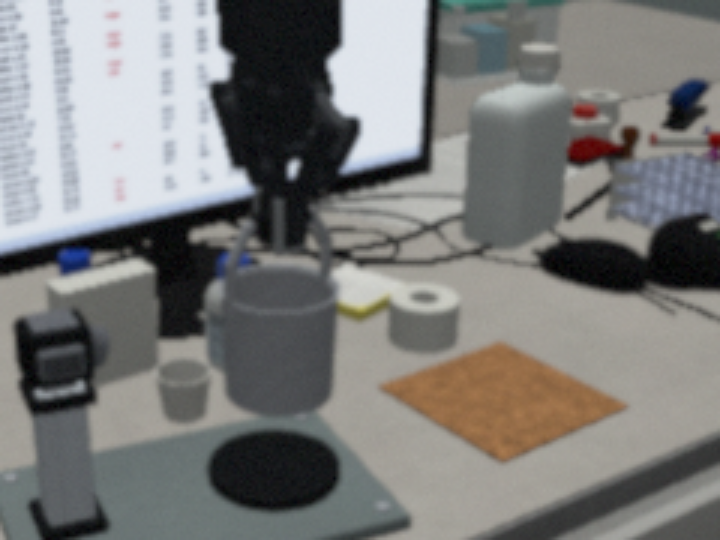

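The can hangs upright and clear of the stage, whose black disc now shows at (275,470). Carrying it to the mat.

Request:
jog_arm(commands=[[[0,0,0.015],[0,0,0],1],[[0,0,0.045],[0,0,0],1],[[0,0,0.08],[0,0,0],1],[[0,0,0.115],[0,0,0],1],[[0,0,0.15],[0,0,0],1]])

```text
clock: 6.3
tool_pos: [0.6023, -0.189, 0.1818]
ee_rot: [1.174, 1.227, -1.176]
contact_force: [-0.6, 0.1, -2.7]
gripper_width: 0.157
```

```bash
python3 -c "
from mv import *
plan([.6065,-.2565,.15],2.65)"
```

```text
clock 6.30 tcp [ 0.6023 -0.189   0.1818] q [ 0.61  0.37 -0.49  1.56  0.18  1.26  0.15] F [-0.6  0.1 -2.7] w 0.157
shift [0.032  0.0011 0.0675] turn [-0.1  0.2 -0.1] yaw now 2.6
```

Request:
jog_arm(commands=[[[0,0,0.03],[0,0,0],1],[[0,0.001,0.052],[0,0,0],1],[[0.01,0.001,0.064],[0,0,0],1],[[0.025,0.001,0.0675],[0,0,0],1],[[0.04,0.001,0.0675],[0,0.2,0],1]])

```text
clock: 6.92
tool_pos: [0.6063, -0.2553, 0.1404]
ee_rot: [1.176, 1.232, -1.173]
contact_force: [-0.0, 0.2, -2.2]
gripper_width: 0.155
```

```bash
python3 -c "
from mv import *
plan([.6065,-.2565,.107],2.65)
for c in('scene','top'):
    s=snapshot(c);r=(190,120,430,300) if c=='scene' else (140,140,400,310)
    cv2.imwrite(f'pics/e_{c}.png',cv2.resize(s['pixels'][r[1]:r[3],r[0]:r[2],::-1],None,fx=3,fy=3))
"
```

```text
clock 6.92 tcp [ 0.6063 -0.2553  0.1404] q [ 0.67  0.45 -0.45  1.53  0.2   1.21  0.23] F [-0.   0.2 -2.2] w 0.155
shift [0.0334 0.0001 0.0013] turn [ 0.  -0.1 -0. ] yaw now 2.67
```

View pics/e_scene.png

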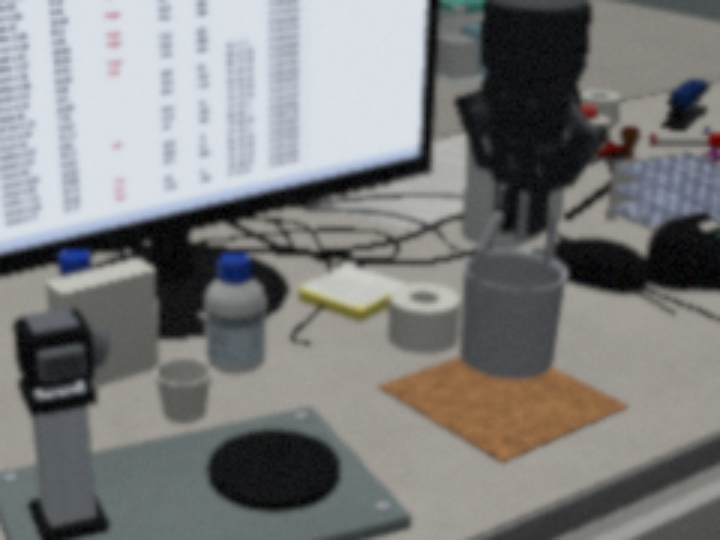

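View pics/e_top.png

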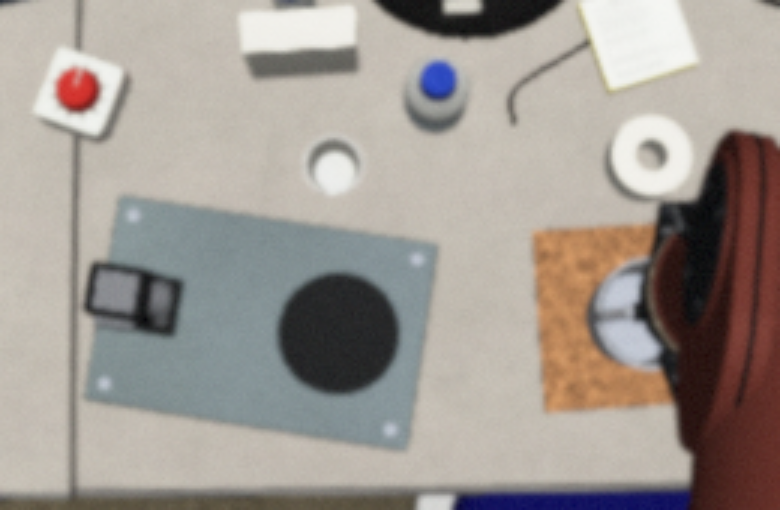

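Request:
jog_arm(commands=[[[0.01,0,0.001],[0,0,0],1],[[0.02,0,0.0013],[0,0,0],1],[[0.026,0,0.0013],[0,0,0],1],[[0.029,0,0.0013],[0,0,0],1],[[0.029,0,0.0013],[0,0,0],1]])

```text
clock: 7.65
tool_pos: [0.6052, -0.2562, 0.1101]
ee_rot: [1.176, 1.235, -1.175]
contact_force: [0.5, 0.4, -1.7]
gripper_width: 0.157
```

Request:
jog_arm(commands=[[[0.001,0,0],[0,0,0],1],[[0.002,0,0],[0,0,0],1],[[0.002,0,0],[0,0,0],1]])

```text
clock: 8.02
tool_pos: [0.6053, -0.2561, 0.1082]
ee_rot: [1.176, 1.235, -1.175]
contact_force: [-0.1, 0.2, -1.9]
gripper_width: 0.157
```

Request:
jog_arm(commands=[[[0.001,0,0],[0,0,0],1],[[0.0015,0,0],[0,0,0],1],[[0.0015,0,0],[0,0,0],1]])

```text
clock: 8.4
tool_pos: [0.6054, -0.2561, 0.1068]
ee_rot: [1.176, 1.234, -1.175]
contact_force: [1.2, 0.2, -0.4]
gripper_width: 0.159
```

Request:
jog_arm(commands=[[[0.001,0,0],[0,0,0],1],[[0.001,0,0],[0,0,0],1]])

```text
clock: 8.65
tool_pos: [0.6059, -0.256, 0.1066]
ee_rot: [1.176, 1.233, -1.174]
contact_force: [-0.2, 1.9, 4.6]
gripper_width: 0.162
```

Contact is made: the force swung from -2 N hanging to +4.6 N. Releasing gradually.

Request:
jog_arm(commands=[[[-0.0005,0,0],[0,0,0],0.6],[[-0.0005,0,0],[0,0,0],0.4],[[-0.0005,0,0],[0,0,0],0.0],[[-0.0005,0,0],[0,0,0],-0.5],[[-0.0005,0,0],[0,0,0],-1]])

```text
clock: 9.28
tool_pos: [0.6059, -0.256, 0.1071]
ee_rot: [1.176, 1.234, -1.174]
contact_force: [0.4, 0.1, 0.6]
gripper_width: 0.903
```

```bash
python3 -c "
from mv import *
plan([.6065,-.2565,.27],2.65)
for c in('scene','top'):
    s=snapshot(c);r=(190,120,430,300) if c=='scene' else (140,140,400,310)
    cv2.imwrite(f'pics/f_{c}.png',cv2.resize(s['pixels'][r[1]:r[3],r[0]:r[2],::-1],None,fx=3,fy=3))
"
```

```text
clock 9.28 tcp [ 0.6059 -0.256   0.1071] q [ 0.67  0.48 -0.44  1.57  0.22  1.15  0.23] F [0.4 0.1 0.6] w 0.903
shift [-1.629e-01  5.000e-04  1.000e-04] turn [ 0.1 -0.1  0. ] yaw now 2.7
```

View pics/f_scene.png

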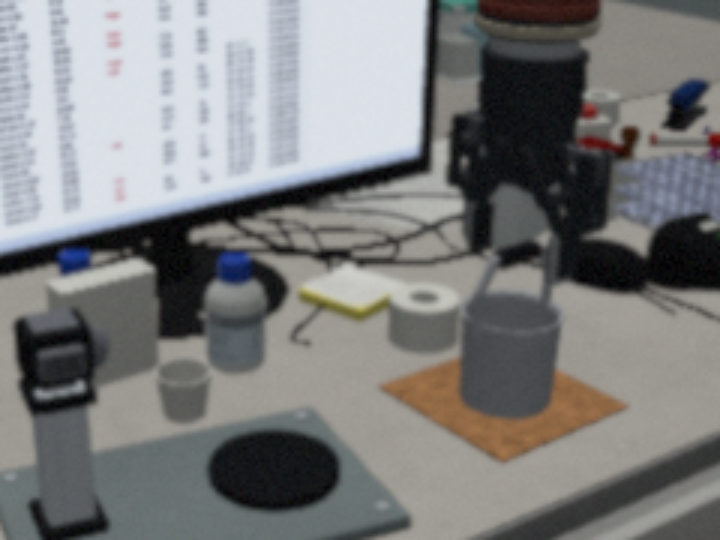

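Request:
jog_arm(commands=[[[-0.02,0,0],[0,0,0],-1],[[-0.05,0,0],[0,0,0],-1],[[-0.09,0,0],[0,0,0],-1],[[-0.13,0,0],[0,0,0],-1],[[-0.163,0,0],[0,0,0],-1]])

```text
clock: 10.0
tool_pos: [0.6064, -0.2563, 0.2738]
ee_rot: [1.176, 1.231, -1.172]
contact_force: [-0.8, 0.0, -0.1]
gripper_width: 0.997
```

```bash
python3 -c "
from mv import *
plan([.6193,.108,.26],-9.2)
for c in('scene','top'):
    s=snapshot(c);r=(190,120,430,300) if c=='scene' else (140,140,400,310)
    cv2.imwrite(f'pics/g_{c}.png',cv2.resize(s['pixels'][r[1]:r[3],r[0]:r[2],::-1],None,fx=3,fy=3))
"
```

```text
clock 10.00 tcp [ 0.6064 -0.2563  0.2738] q [ 0.67  0.37 -0.46  1.36  0.16  1.45  0.27] F [-0.8  0.  -0.1] w 0.997
shift [ 0.0143  0.0301 -0.3632] turn [11.9 -0.1 -0.1] yaw now 2.71
```

View pics/g_scene.png

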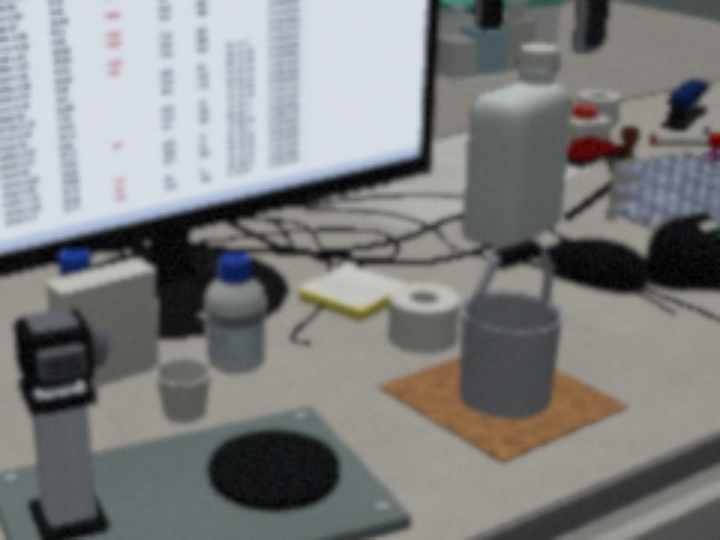

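The can stands upright on the mat, with its foot at about (507,400) and the mat centre at about (504,402). Next, moving over to the camera head.

Request:
jog_arm(commands=[[[0,0.003,-0.04],[2,0,0],-1],[[0,0.006,-0.08],[4,0,0],-1],[[0,0.01,-0.12],[6,0,0],-1],[[0,0.014,-0.17],[8,0,0],-1],[[0,0.018,-0.22],[10,0,0],-1]])

```text
clock: 10.72
tool_pos: [0.6152, -0.0345, 0.2772]
ee_rot: [1.307, 1.14, -1.298]
contact_force: [1.1, -0.0, -0.2]
gripper_width: 0.998
```

```bash
python3 -c "
from mv import *
plan([.6193,.108,.24],-9.2)"
```

```text
clock 10.72 tcp [ 0.6152 -0.0345  0.2772] q [ 0.42  0.29 -0.54  1.47  0.15  1.42 -0.26] F [ 1.1 -0.  -0.2] w 0.998
shift [ 0.0372 -0.0145 -0.1418] turn [ 1.8 -0.  -0.4] yaw now -7.38
```

Request:
jog_arm(commands=[[[0,-0.004,-0.04],[0.5,0,0],-1],[[0.005,-0.008,-0.08],[1,0,0],-1],[[0.015,-0.012,-0.115],[1.5,0,0],-1],[[0.03,-0.0145,-0.138],[1.8,0,-0.4],-1],[[0.037,-0.0145,-0.142],[1.8,0,-0.4],-1]])

```text
clock: 11.35
tool_pos: [0.6187, 0.1101, 0.24]
ee_rot: [1.325, 1.132, -1.324]
contact_force: [-0.1, 0.0, -0.3]
gripper_width: 1.003
```

```bash
python3 -c "
from mv import *
plan([.6193,.108,.24],-9.2)
for c in('scene','top'):
    s=snapshot(c);r=(150,120,390,300) if c=='scene' else (140,140,400,310)
    cv2.imwrite(f'pics/h_{c}.png',cv2.resize(s['pixels'][r[1]:r[3],r[0]:r[2],::-1],None,fx=3,fy=3))
"
```

```text
clock 11.35 tcp [0.6187 0.1101 0.24  ] q [ 0.22  0.35 -0.6   1.48  0.2   1.37 -0.55] F [-0.1  0.  -0.3] w 1.003
shift [-0.      0.0009  0.002 ] turn [ 0.2 -0.   0. ] yaw now -9.0
```

View pics/h_scene.png

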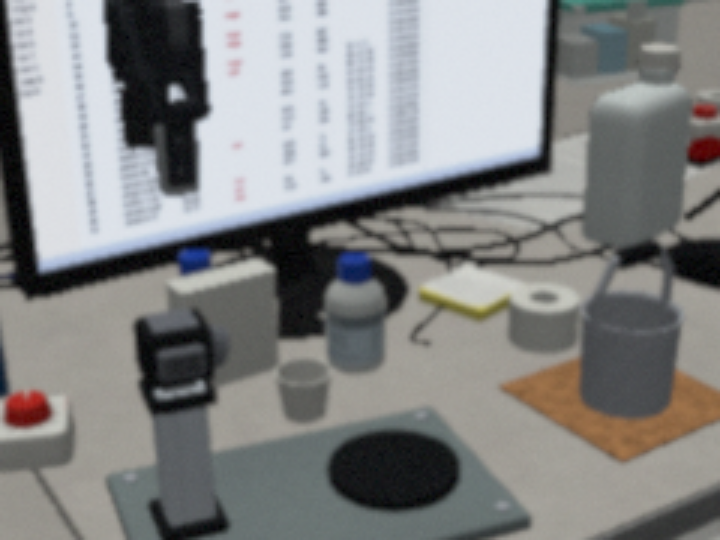

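View pics/h_top.png

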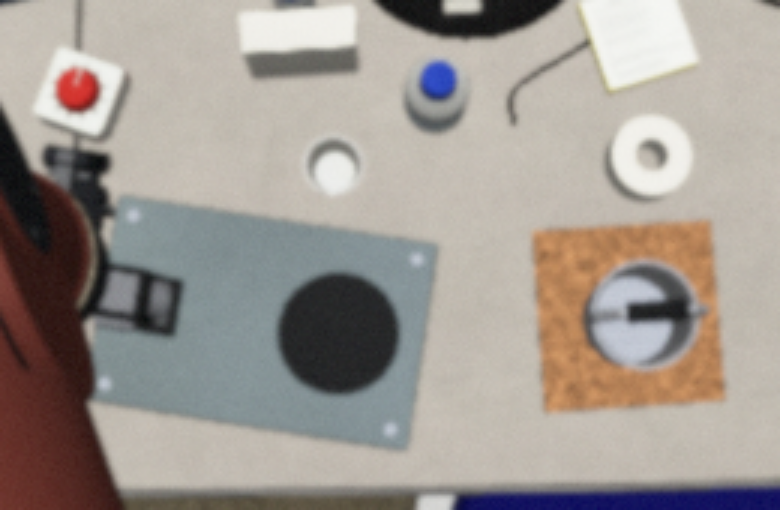

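Request:
jog_arm(commands=[[[0.025,0.001,0.002],[0,0,0],-1],[[0.055,0.001,0.002],[0,0,0],-1],[[0.08,0.001,0.002],[0,0,0],-1],[[0.095,0.001,0.002],[0,0,0],-1],[[0.1,0.001,0.002],[0,0,0],-1]])

```text
clock: 12.08
tool_pos: [0.6198, 0.1045, 0.1395]
ee_rot: [1.326, 1.129, -1.328]
contact_force: [0.4, -0.5, 0.1]
gripper_width: 0.999
```

```bash
python3 -c "
from mv import *
plan([.6193,.108,.120],-9.2)
for c in('scene','top'):
    s=snapshot(c);r=(150,120,390,300) if c=='scene' else (140,140,400,310)
    cv2.imwrite(f'pics/i_{c}.png',cv2.resize(s['pixels'][r[1]:r[3],r[0]:r[2],::-1],None,fx=3,fy=3))
"
```

```text
clock 12.07 tcp [0.6198 0.1045 0.1395] q [ 0.22  0.41 -0.58  1.61  0.24  1.19 -0.58] F [ 0.4 -0.5  0.1] w 0.999
shift [ 0.0195 -0.001  -0.0034] turn [-0.  0.  0.] yaw now -9.22
```

View pics/i_scene.png

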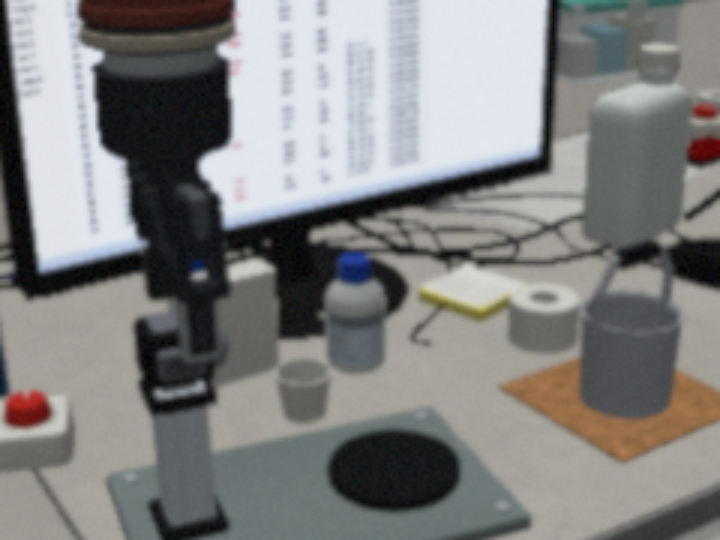

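```bash
python3 -c "
from mv import *
s=snapshot('scene'); p,R0=tool(); 
y=R0.as_matrix()[:,1]
f=lambda X:((proj(s,X)-[150,120])*3+1).round(1)
print('near fingertip inner',f(p-y*.0425+[0,0,.013]),'back',f(p-y*.057+[0,0,.013]))
h=np.array([.6193,.108,.138]); print('button est',f(h-.024*y), 'button if y-5mm', f(h-.024*y+[0,-.005,0]))
"
```

```text
near fingertip inner [197.8 355.5] back [204.4 366.4]
button est [188.2 367.7] button if y-5mm [196.  365.5]
```

```bash
python3 -c "
import cv2
a=cv2.imread('pics/i_scene.png')[230:420,90:270];cv2.imwrite('pics/i2.png',cv2.resize(a,None,fx=3,fy=3,interpolation=2))"
```

```text
(no output)
```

View pics/i2.png

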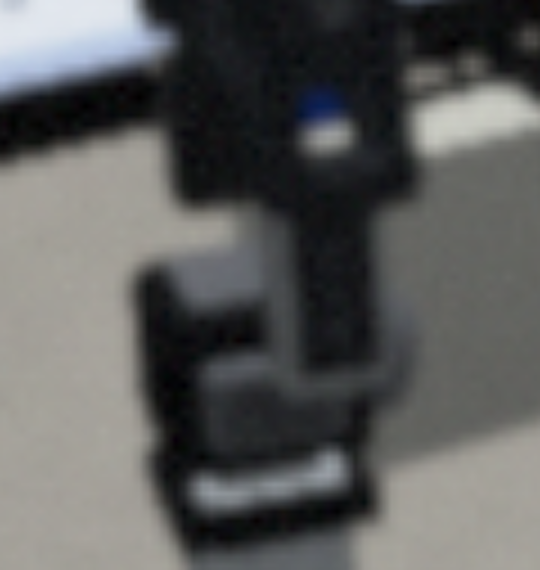

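Request:
jog_arm(commands=[[[0.006,-0.001,-0.004],[0,0,0],-1],[[0.014,-0.001,-0.0045],[0,0,0],-1],[[0.0195,-0.001,-0.0045],[0,0,0],-1],[[0.0195,-0.001,-0.0045],[0,0,0],-1]])

```text
clock: 12.72
tool_pos: [0.6196, 0.1099, 0.1203]
ee_rot: [1.326, 1.129, -1.327]
contact_force: [0.4, 0.6, 1.0]
gripper_width: 1.0
```

```bash
python3 -c "
from mv import *
plan([.6193,.109,.120],-9.2)
"
```

```text
clock 12.72 tcp [0.6196 0.1099 0.1203] q [ 0.21  0.43 -0.58  1.62  0.25  1.16 -0.59] F [0.4 0.6 1. ] w 1.000
shift [ 0.0003 -0.0001  0.0009] turn [0. 0. 0.] yaw now -9.17
```

Request:
jog_arm(commands=[[[0,0,0],[0,0,0],-0.3],[[0,0,0],[0,0,0],0],[[0,0,0],[0,0,0],0.2],[[0,0,0],[0,0,0],0.6],[[0,0,0],[0,0,0],1]], grip_force=50)

```text
clock: 13.35
tool_pos: [0.6225, 0.1094, 0.1215]
ee_rot: [1.33, 1.125, -1.323]
contact_force: [11.5, 0.4, -2.9]
gripper_width: 0.419
```

Request:
jog_arm(commands=[[[0,0,0],[0,0,0],1],[[0,0,0],[0,0,0],1],[[0,0,0],[0,0,0],1]])

```text
clock: 13.72
tool_pos: [0.6226, 0.1094, 0.1214]
ee_rot: [1.331, 1.125, -1.322]
contact_force: [3.4, 0.8, -3.4]
gripper_width: 0.414
```

```bash
python3 -c "
from mv import *
plan([.6193,.109,.120],-9.2)
print(get_obs()['gripper_width']*85)
for c in('scene',):
    s=snapshot(c);r=(150,120,390,300) if c=='scene' else (140,140,400,310)
    cv2.imwrite(f'pics/j_{c}.png',cv2.resize(s['pixels'][r[1]:r[3],r[0]:r[2],::-1],None,fx=3,fy=3))
"
```

```text
clock 13.72 tcp [0.6226 0.1094 0.1214] q [ 0.21  0.43 -0.58  1.62  0.26  1.16 -0.59] F [ 3.4  0.8 -3.4] w 0.414
shift [ 0.0014 -0.0032  0.0009] turn [-0.  -0.1 -0.3] yaw now -9.25
35.22237306741789
```

View pics/j_scene.png

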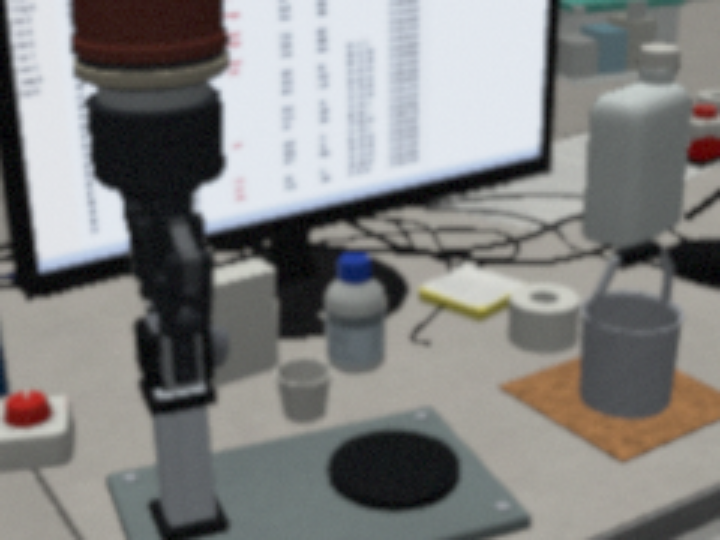

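The gap is 35 mm, so the button is pressed flush. Pulling up in steps.

Request:
jog_arm(commands=[[[-0.006,0,0],[0,0,0],1],[[-0.015,0,0],[0,0,0],1],[[-0.025,0,0],[0,0,0],1],[[-0.035,0,0],[0,0,0],1],[[-0.04,0,0],[0,0,0],1]])

```text
clock: 14.4
tool_pos: [0.6226, 0.1094, 0.1618]
ee_rot: [1.331, 1.125, -1.322]
contact_force: [5.6, 0.9, -3.9]
gripper_width: 0.416
```

```bash
python3 -c "
from mv import *
plan([.6226,.1094,.2064],-9.2)
print(get_obs()['gripper_width']*85)
s=snapshot('scene');r=(150,120,390,300)
cv2.imwrite('pics/k_scene.png',cv2.resize(s['pixels'][r[1]:r[3],r[0]:r[2],::-1],None,fx=3,fy=3))
"
```

```text
clock 14.40 tcp [0.6226 0.1094 0.1618] q [ 0.21  0.4  -0.59  1.58  0.23  1.23 -0.58] F [ 5.6  0.9 -3.9] w 0.416
shift [-0.0446  0.0003 -0.0001] turn [-0.1 -0.1 -0.3] yaw now -9.25
35.31998956222535
```

View pics/k_scene.png

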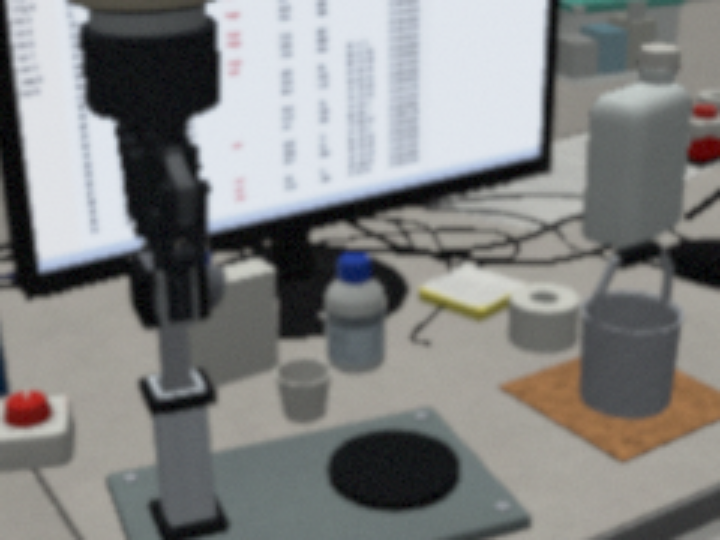

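The head came up with the gripper and the inner tube shows above the collar at (177,360). Continuing past the first stop.

Request:
jog_arm(commands=[[[-0.008,0,0],[0,0,0],1],[[-0.018,0,0],[0,0,0],1],[[-0.028,0,0],[0,0,0],1],[[-0.035,0,0],[0,0,0],1],[[-0.038,0,0],[0,0,0],1]])

```text
clock: 15.08
tool_pos: [0.6226, 0.1094, 0.2003]
ee_rot: [1.331, 1.124, -1.321]
contact_force: [5.6, 0.8, -4.3]
gripper_width: 0.417
```

Request:
jog_arm(commands=[[[-0.003,0,0],[0,0,0],1],[[-0.005,0,0],[0,0,0],1],[[-0.006,0,0],[0,0,0],1]])

```text
clock: 15.45
tool_pos: [0.6226, 0.1094, 0.2061]
ee_rot: [1.331, 1.124, -1.321]
contact_force: [6.1, 0.6, -3.2]
gripper_width: 0.414
```

Request:
jog_arm(commands=[[[-0.0015,0,0],[0,0,0],1],[[-0.002,0,0],[0,0,0],1],[[-0.002,0,0],[0,0,0],1]])

```text
clock: 15.82
tool_pos: [0.6225, 0.1094, 0.2064]
ee_rot: [1.331, 1.125, -1.322]
contact_force: [9.7, 2.1, -10.9]
gripper_width: 0.408
```

The hard stop shows at 85.0 mm of travel: TCP z went from 0.1214 to 0.2064 and the downward force rose to 11 N. Holding with a slight upward push.

Request:
jog_arm(commands=[[[-0.0015,0,0],[0,0,0],1],[[-0.0015,0,0],[0,0,0],1],[[-0.0015,0,0],[0,0,0],1],[[-0.0015,0,0],[0,0,0],1]])

```text
clock: 16.32
tool_pos: [0.6226, 0.1094, 0.2064]
ee_rot: [1.331, 1.126, -1.322]
contact_force: [8.4, 2.2, -10.8]
gripper_width: 0.416
```

```bash
python3 -c "
from mv import *
for i in range(6):
    s=snapshot('scene')
plan([.6226,.1094,.2064],-9.2)
t=snapshot('top')
for c,s in(('scene',s),('top',t)):
    r=(150,120,390,300) if c=='scene' else (140,140,400,310)
    cv2.imwrite(f'pics/l_{c}.png',cv2.resize(s['pixels'][r[1]:r[3],r[0]:r[2],::-1],None,fx=3,fy=3))
"
```

```text
clock 16.62 tcp [0.6225 0.1094 0.2064] q [ 0.22  0.37 -0.6   1.52  0.21  1.31 -0.56] F [ 7.8  2.8 -9.9] w 0.415
shift [ 0.      0.0001 -0.    ] turn [-0.  -0.1 -0.3] yaw now -9.24
```

View pics/l_scene.png

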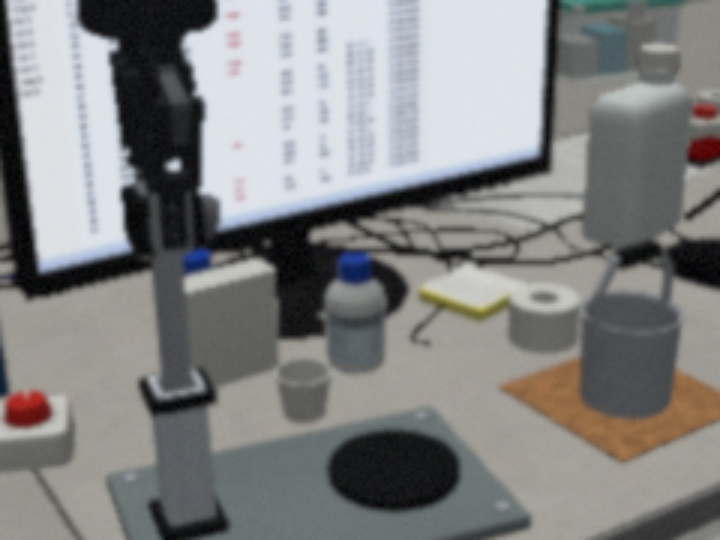

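View pics/l_top.png

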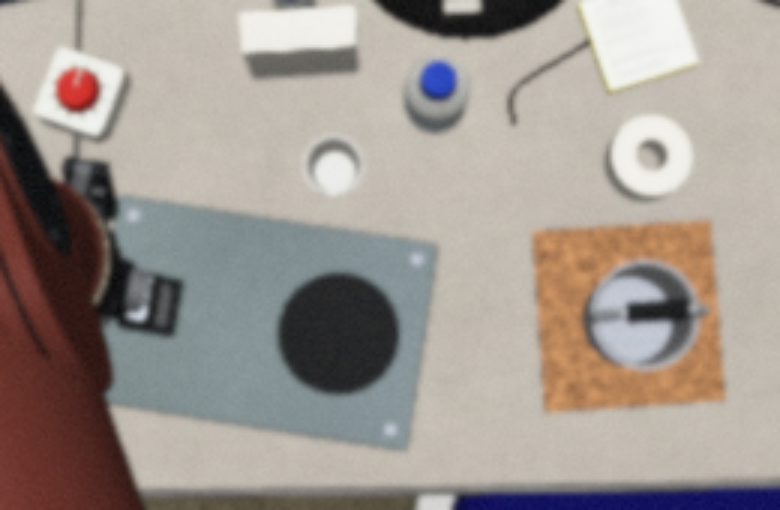

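The head is held at the top, with the tube exposed from row 375 up to about 250. The can is upright on the mat at (645,315) in the top crop, the stage is empty and the bystanders have not moved.

```bash
python3 -c "
from plant import *
print(sign_off())"
```

```text
the job is handed in; nothing more can be done
None
```

I moved the can to the mat and pulled the camera head up to its second stop. I handed the job in at about 16.6 s with the head still gripped and held there.

- **Can:** I lifted it by its handle and lowered it until contact showed (about 5 N). After release, both views showed it upright near the middle of the mat.
- **Camera head:** I pinched it front to rear at 50 N. The gap closed to 35 mm, so the button was pressed in, and it stayed at about that width all the way up. The head rose 85.0 mm to a clear stop (TCP z 0.1214 to 0.2064). In the last readings, over about 0.8 s, it stayed at that height with roughly 10 N downward on the tool, which includes a slight upward push against the stop.
- **Other objects:** The last pictures show the stage empty and the cup, label roll, bottle and timer where they were.
- **What disagreed:** The scene camera was up to about 3 px (roughly 4 mm) off from the top camera for the stand and head. I relied mainly on the top view. Closing on the head shifted the tool about 3 mm in x, and a small sideways force of about 8 N remained.

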